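Cock the spring kicker on the science bench

ROBOT

A 7-joint arm with a two-finger parallel gripper is mounted at the origin on the work surface. World frame = base frame: x ahead of the robot, y to its left, z up, the work surface at z = 0. Lengths are in m, angles in rad, forces in N, time in s.
With the tool pointing down it reaches from about 0.35 to 0.9 m from the base axis. Payload 8.1 kg.
Tool frame: the origin (TCP) lies at the very end of the fingers, on their centre line; the grasp point (between the pads) lies 19 mm behind it; x points along the fingers, y is the direction in which the jaws open and shut, and the axes are right-handed (so a half turn about x gives the same grasp; the last joint's range is limited). The gripper opens to 92 mm and grips with 3 to 60 N. Pads are 19 mm wide; open, the fingers measure 130 mm over their backs; the gripper's body (75 mm by 190 mm) begins 47 mm behind the grasp point.
Start: joints at [-1.242, 0.434, 0.025, 1.573, -0.012, 1.134, -0.075], TCP at [0.262, 0.568, 0.227] pointing down, gripper open.
Joint ranges: [-2.62, 2.62], [-0.44, 2.09], [-1.27, 1.32], [0.08, 2.57], [-1.32, 4.46], [0.12, 2], [-2.74, 2.74]. Speed limits (rad/s): [2.22, 2.22, 3.01, 3.01, 3.14, 3.14, 3.14].

INTERFACE

Orientations are given as a rotation vector (axis times angle).
In Python, from cell import arm gives the robot as it stands.
- The arm moves only by the tool servo_tool, never from a script. Its argument "plan" is a list of rows, each a list of 2 entries, a list of its own where there are three numbers: the shift along the world's x, y, z in cm, then the turn, a rotation vector about the world's x, y, z in degrees. A call has 1 to 12 rows; each row is the pose to reach, as a shift and turn from the pose measured when the call began; what a row does not reach only later rows make up. A row lasts 1/10 s, in which the tool goes at most 50 mm and 8.59 degrees, less where a joint would pass 70% of its speed; a pose out of reach is approached as far as the arm can. A call with a gripper value outside its range is refused whole. "grip" is the opening, from 0 (shut) to 1 (fully open), set as the call begins (left out, the last holds). The fingers move at their own pace and stop on an object; "squeeze" is the grip in N (left out, the last holds). Time passes only in rows, so rows that repeat a pose let the fingers close. It gives the time, the measured TCP pose, the force and the opening at its end, in the units of the state.
- arm.observe(): the state, without advancing time (a new reading comes with each control period).
- arm.get_image(name): name is "scene" or "side" or "wrist"; returns a dict with "frame" (400x640x3 uint8, blue, green, red), "fx", "fy", "cx", "cy" (pixels), "position" and "rotation" of the camera in the world. Camera axes: x right, y down, z forward; pixel columns grow to the right and rows downward; lengths in m; the calibration is good to about 2 mm. A picture is of the moment at which its call begins. There is no depth.
- arm.sign_off(): hands the job in, once; it reports no verdict.
Trained networks look in a picture, given as the dict that the camera call returned (one of the last four; its "shot" number tells which), for a name from the list of things; names that differ only in an ending like _2 or _b are one class to them, and where a whole thing is asked for, a point or a joint stands for the part that bears it (a point fixed in the world has none). Each returns a list of dicts, best first, with "score" (0 to 1); they miss things now and then, are a little off and sometimes report something else, mostly with a low value. They report only what shows in the picture. A call takes as long as a camera call.
- arm.search_frame(picture, query): "at" ([column, row] in pixels, amid what is visible of it).
- arm.trace(picture, query): "pixels" (400x640 bool, what is visible of it) and "at" ([column, row] in pixels, amid what is visible of it).
The state is a dict: "clock": time; "joints": joint angles; "dq": joint speeds; "joint_efforts": joint torques, N m; "position": TCP position; "ee_rot": TCP orientation; "force": force on the tool from outside, world axes, zero at the start; "ft_torque": the same for the moment, N m; "width": opening from 0.0 (shut) to 1.0 (fully open).
Only numpy, scipy, OpenCV 4.12 (cv2) and the standard library are available. Lean on these libraries where they do the work, as an engineer would, in place of code of your own. Each camera call takes 0.05 s, during which the arm holds its last target.

TASK

Cock the spring kicker for the next demonstration: draw its sprung arm back towards the robot by the upright post, tuck the arm's nose down under the lip of the steel catch, and ease it on until the catch carries the arm, then let go. The catch is a hair trigger: do not trip it, do not let the arm fly forward at any time, and leave the other things on the bench where they stand.

Things in the scene. Friction and masses are not known exactly. Their poses are not given: they have to be found in the camera images.
- swing (a joint): Turn of the kicker's arm about its upright swing axis, rad: 0 = at rest, fully forward; grows as the arm is drawn back (clockwise from above) to a hard stop at 0.94. The return spring pulls it forward with 0.33 N m at 0, rising 0.6 N m per rad: about 5 N at the post at 0.70.
- swing_axis (a point): Point on the arm's upright swing axis (steel pin on the plywood board, 270 x 300 x 12 mm, screwed down), 60 mm above the bench. Its x axis is the way the kicker shoots, z is up. The arm reaches out from the axis to the robot's right: along -y of this frame at swing 0.45, ahead of that (towards +x) at smaller values.
- post_top (a point): Centre of the top of the black upright grip post: round, 14 mm thick, 55 mm tall above the aluminium arm bar (12 mm wide, 10 mm high), 150 mm from the swing axis. 120 mm above the bench with the arm level, about 136 mm with the arm tipped up as it stands when left alone.
- nose (a point): Nose centre where the catch takes it, 190 mm from the swing axis: a round steel rod 8 mm thick, from the post out to 210 mm. A second spring holds the arm tipped nose-up by 0.11 rad (nose 81 mm above the bench); about 7 N down at the post (10 N felt when it is gripped hard) levels it on a hard stop (nose 60 mm, post 16 mm lower). Let go, it springs up again.
- catch_middle (a point): Where the nose centre would rest in the catch if the catch stood mid-way in its draw-length setting (swing 0.70): 190 mm from the swing axis, 60 mm above the bench. The catch is in fact clamped up to 0.1 rad (19 mm) either way along the arc about that axis; this setting is not measured: find it by feel or by eye.
- board_mark (a point): Point on the board under catch_middle. The catch is an upright steel hook 16 mm wide, 7 mm thick; its 6.5 mm lip sticks out backwards (the way the arm is drawn). Lip underside 67 mm, top 72 mm above the bench: the nose passes over it tipped up, under it when level (3 mm spare). To get down past it the nose must be 8 mm or more behind its rest. Caught on the lip's end is not hooked.
- catch (a joint): Forward tilt of the catch, rad; 0 = upright on its stop, held there by an over-centre spring. It safely carries the arm's own spring and stays upright, but pushing the post on forward against it with some 2 to 3 N makes it give way; past about 0.1 rad it flips over and the arm flies. Let go before the nose is well under the lip, the nose jumps up over the catch and the arm flies too.
- microscope: Cream microscope, 210 x 150 x 310 mm, 3 kg, loose; origin under the centre of its foot. Leave alone.
- slide_box: Open black slide box with cork inlay, 170 x 120 x 32 mm, loose; origin under its centre. Leave alone.
- beaker: Glass beaker, 72 mm diameter, 95 mm high, loose; origin under its centre. Leave alone.
- skittle: Small wooden skittle, 42 mm diameter, 92 mm high, loose, beside the kicker; origin under its centre. Leave alone.

How it is judged:
By the outcome, as a careful person would: the job done as asked, in the order asked, and still so for the second after the job is handed in, with the robot touching nothing.
It also fails if it takes over 72 s, if anything falls off the work surface, if the arm or the gripper's body presses on something with over 40 N, if the wrist force passes 120 N, or if a joint passes its speed limit or range.

## Working session

There is one attempt and no reset: what is moved stays moved. The work goes in short steps, Python scripts to look and compute and a tool call to move; the robot and the scene stay as the last step left them, time stands still between calls to the robot, and variables do not carry over. Pictures are saved under pics/ and viewed, and the job is handed in when it is done.

Besides the shell and the picture viewer there is one more tool, called as name(argument=value, ...), one argument or row to a line, values as JSON. servo_tool: Moves the arm, as the interface text tells. Its arguments: {"type":"object","properties":{"plan":{"type":"array","items":{"type":"array"}},"grip":{"type":"number"},"squeeze":{"type":"number"}},"required":["plan"]}

```bash
ls; mkdir -p pics
cat > h.py <<'E'
import numpy as np, cv2
from cell import arm
def ray(p,uv):
    d=np.array([(uv[0]-p['cx'])/p['fx'],(uv[1]-p['cy'])/p['fy'],1.0])
    R=np.array(p['rotation']); 
    return np.array(p['position']),R@d
def atz(p,uv,z):
    o,d=ray(p,uv); return o+d*(z-o[2])/d[2]
def proj(p,X):
    R=np.array(p['rotation']); c=R.T@(np.array(X)-np.array(p['position']))
    return np.array([p['cx']+p['fx']*c[0]/c[2],p['cy']+p['fy']*c[1]/c[2]])
E
python3 - <<'E'
from h import *
s=arm.observe(); print(s)
for n in ["scene","side","wrist"]:
    p=arm.get_image(n); cv2.imwrite(f"pics/{n}0.png",p['frame']); print(n,p['fx'],p['position'],np.array(p['rotation']).shape)
    for q in ["swing_axis","post_top","nose","catch_middle","board_mark","catch","skittle","beaker","microscope","slide_box"]:
        r=arm.search_frame(p,q); print(n,q,[(np.round(x['at']),round(x['score'],2)) for x in r[:2]])
E
```

```text
pics
{'clock': 0.0, 'joints': array([-1.24158359,  0.43519292,  0.02498696,  1.57409253, -0.01157214,
        1.13397024, -0.07510281]), 'dq': array([ 0.00141858, -0.00070893, -0.00257162, -0.00035579, -0.00019114,
       -0.00014426,  0.00225888]), 'joint_efforts': array([-1.57150491e-03, -6.67829847e+01,  9.83969830e-01, -3.14452672e+01,
       -6.06942200e-02,  4.26045607e-02,  1.79743392e-04]), 'position': array([0.26143249, 0.56714761, 0.22596557]), 'ee_rot': array([ 0.33753835,  1.54428484, -0.33992614]), 'force': array([ 0.63529656, -0.01739428, -0.36967642]), 'ft_torque': array([-0.01161213,  0.00445575, -0.01165181]), 'width': 0.9985798222931062}
scene 451.2778525023158 [ 1.22829605 -0.65692171  0.82413927] (3,)
scene swing_axis [(array([316., 243.]), 0.87), (array([285., 244.]), 0.45)]
scene post_top [(array([326., 230.]), 0.62)]
scene nose [(array([325., 226.]), 0.65)]
scene catch_middle [(array([313., 240.]), 0.92)]
scene board_mark [(array([316., 242.]), 0.58)]
scene catch [(array([284., 241.]), 0.42)]
scene skittle [(array([432., 189.]), 0.69)]
scene beaker [(array([448
[... 246 characters left out ...]
346., 221.]), 0.59)]
side nose [(array([342., 219.]), 0.71)]
side catch_middle [(array([325., 242.]), 0.73)]
side board_mark [(array([325., 238.]), 0.76), (array([347., 222.]), 0.24)]
side catch [(array([337., 246.]), 0.44)]
side skittle [(array([321., 180.]), 0.6)]
side beaker [(array([299., 162.]), 0.89)]
side microscope [(array([402., 300.]), 0.65), (array([300., 165.]), 0.27)]
side slide_box [(array([253., 182.]), 0.85)]
wrist 298.5842084756457 [0.19530996 0.59755355 0.38475796] (3,)
wrist swing_axis []
wrist post_top []
wrist nose []
wrist catch_middle []
wrist board_mark []
wrist catch []
wrist skittle []
wrist beaker []
wrist microscope []
wrist slide_box [(array([273., 302.]), 0.75)]
```

View images.

```bash
sed -i "s/R=np.array(p\['rotation'\])/R=cv2.Rodrigues(np.array(p['rotation'],float))[0]/" h.py
python3 - <<'E'
from h import *
for n,(u,v) in dict(scene=(316,240),side=(330,235)).items():
    f=cv2.imread(f"pics/{n}0.png")[v-65:v+65,u-87:u+87]
    cv2.imwrite(f"pics/{n}0z.png",cv2.resize(f,None,fx=4.5,fy=4.5,interpolation=cv2.INTER_CUBIC))
E
```

```text
(no output)
```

View pics/scene0.png

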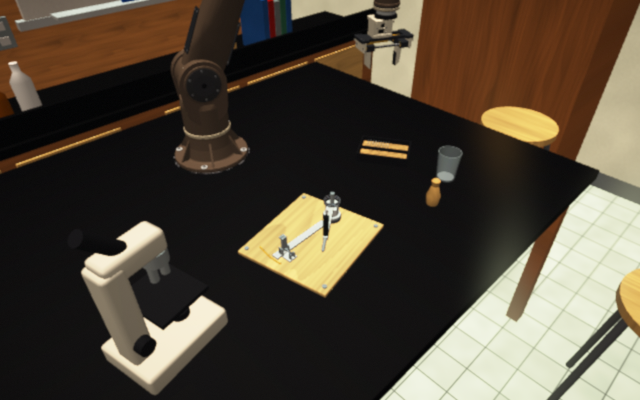

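View pics/side0.png

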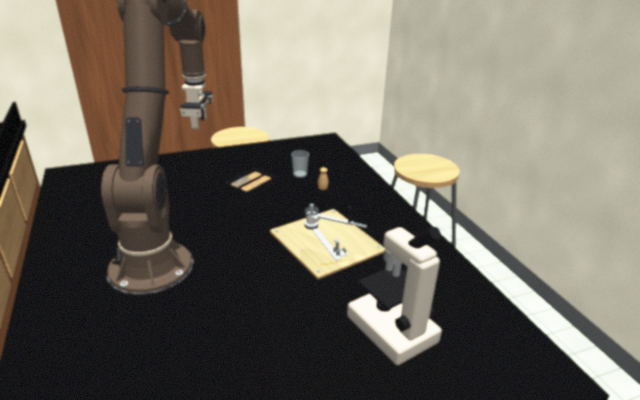

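View pics/scene0z.png

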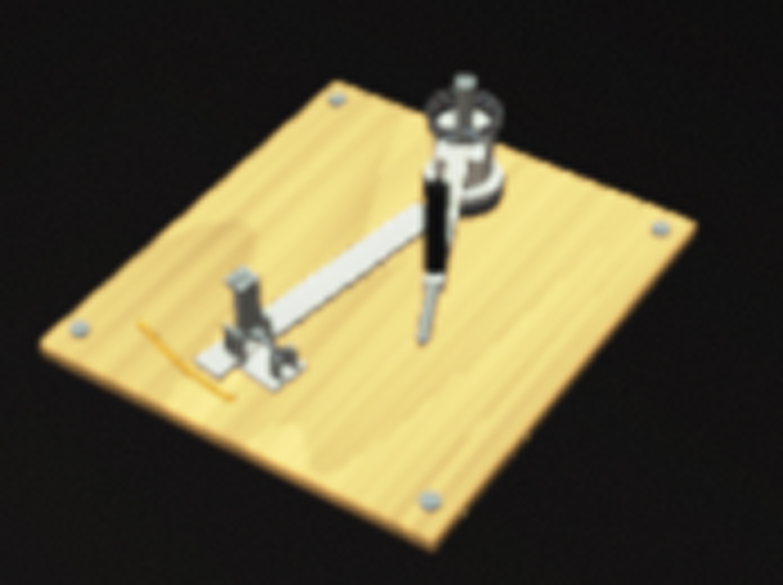

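View pics/side0z.png

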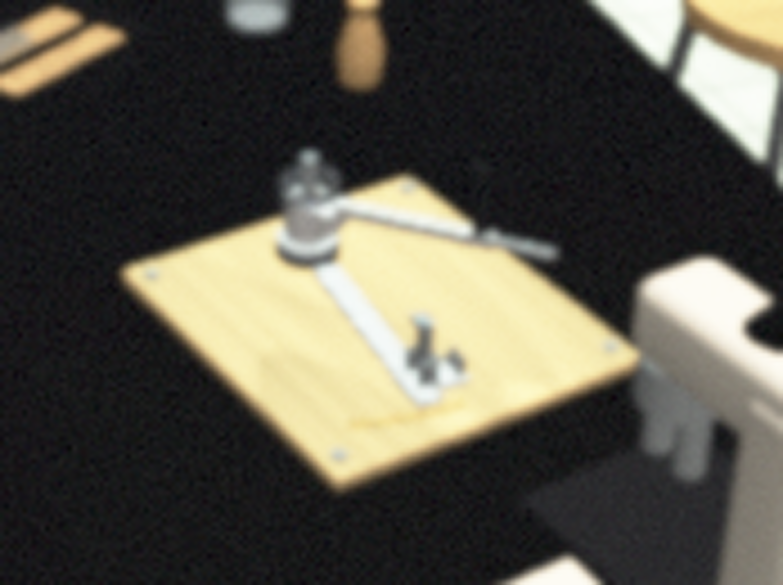

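Run:
```python
from h import *
from scipy.optimize import least_squares
P={n:arm.get_image(n) for n in ["scene","side"]}
sc=lambda x,y:(229+(x)/4.5,175+(y)/4.5); sd=lambda x,y:(243+x/4.5,170+y/4.5)
S,D=P['scene'],P['side']
print("corners scene",[np.round(atz(S,sc(*c),.012),3) for c in [(337,80),(697,225),(433,548),(40,347)]])
print("corners side",[np.round(atz(D,sd(*c),.012),3) for c in [(410,175),(640,355),(340,487),(122,270)]])
def tri(a,b):
    o1,d1=ray(S,a);o2,d2=ray(D,b);A=np.c_[d1,-d2];t=np.linalg.lstsq(A,o2-o1,rcond=None)[0]
    return (o1+d1*t[0]+o2+d2*t[1])/2, np.linalg.norm(o1+d1*t[0]-o2-d2*t[1])
for nm,a,b in [("nosetip",(421,342),(556,254)),("pintop",(465,80),(309,155)),("catchtop",(240,277),(422,320)),("posttop",(437,172),(484,160)),("armend",(433,275),(472,235))]:
    print(nm,*tri(sc(*a),sd(*b)))
```

```text
corners scene [array([0.409, 0.061, 0.012]), array([0.671, 0.119, 0.012]), array([ 0.74 , -0.174,  0.012]), array([ 0.479, -0.232,  0.012])]
corners side [array([0.669, 0.119, 0.012]), array([ 0.732, -0.171,  0.012]), array([ 0.471, -0.241,  0.012]), array([0.404, 0.058, 0.012])]
nosetip [ 0.68022848 -0.12471376  0.08311555] 0.0008281445572558658
pintop [0.54900211 0.03939971 0.09850455] 8.06332711797347e-05
catchtop [ 0.56419345 -0.15130162  0.06909544] 0.0019649617024679136
posttop [ 0.64048008 -0.07506563  0.14384734] 0.004301638492668982
armend [ 0.63806753 -0.07356617  0.07404053] 0.004750726918269534
```

Run:
```python
from h import *
P={n:arm.get_image(n) for n in ["scene","side"]}
S,D=P['scene'],P['side']
s=arm.observe()
R=cv2.Rodrigues(s['ee_rot'])[0]; print(np.round(R,3), "jaw yaw",np.degrees(np.arctan2(R[1,1],R[0,1])), s['position'],s['clock'])
for q in ["microscope","skittle","beaker","slide_box"]:
    for n,p in P.items():
        r=arm.trace(p,q)
        if r:
            m=r[0]['pixels'];v,u=np.nonzero(m); i=v.argmax()
            b=[atz(p,(u[k],v[k]),0)[:2].round(3) for k in (v.argmax(),u.argmin(),u.argmax())]
            print(q,n,r[0]['score'],b)
A=np.array([.549,.0394])
for sw in [0,.5,.6,.62,.65,.7,.8]:
    th=np.radians(-90+12.7)-(sw-.45); print(sw,np.degrees(th).round(1),(A+.15*np.array([np.cos(th),np.sin(th)])).round(4),(A+.145*np.array([np.cos(th),np.sin(th)])).round(4))
```

```text
[[-0.     0.419  0.908]
 [ 0.     0.908 -0.419]
 [-1.     0.    -0.   ]] jaw yaw 65.25545457472097 [0.26159096 0.56764477 0.22674179] 1.85
microscope scene 0.65 [array([ 0.672, -0.573]), array([ 0.11 , -0.529]), array([ 0.617, -0.363])]
microscope side 0.56 [array([ 0.541, -0.601]), array([ 0.513, -0.366]), array([ 0.973, -0.135])]
skittle scene 0.78 [array([0.704, 0.302]), array([0.658, 0.34 ]), array([0.683, 0.373])]
skittle side 0.57 [array([0.691, 0.314]), array([0.718, 0.408]), array([0.768, 0.442])]
beaker scene 0.87 [array([0.656, 0.429]), array([0.593, 0.487]), array([0.601, 0.631])]
beaker side 0.88 [array([0.625, 0.439]), array([0.681, 0.666]), array([0.752, 0.643])]
slide_box scene 0.68 [array([0.51 , 0.402]), array([0.35 , 0.362]), array([0.436, 0.548])]
slide_box side 0.58 [array([0.379, 0.331]), array([0.334, 0.478]), array([0.539, 0.448])]
0 -51.5 [ 0.6423 -0.078 ] [ 0.6392 -0.0741]
0.5 -80.2 [ 0.5746 -0.1084] [ 0.5738 -0.1035]
0.6 -85.9 [ 0.5597 -0.1102] [ 0.5594 -0.1052]
0.62 -87.0 [ 0.5567 -0.1104] [ 0.5565 -0.1054]
0.65 -88.8 [ 0.5522 -0.1106] [ 0.5521 -0.1056]
0.7 -91.6 [ 0.5447 -0.1105] [ 0.5449 -0.1055]
0.8 -97.4 [ 0.5298 -0.1094] [ 0.5304 -0.1044]
```

servo_tool(
  plan=[
    [[3, -5, 0], [0, 0, -2]],
    [[6, -10, 0], [0, 0, -4]],
    [[9, -15, 0], [0, 0, -6]],
    [[12, -20, 0], [0, 0, -8]],
    [[15, -25, 0], [0, 0, -10]],
    [[18, -30, 0], [0, 0, -12]],
    [[21, -35, 0], [0, 0, -14]],
    [[24, -40, 0], [0, 0, -16]],
    [[27, -45, 0], [0, 0, -18]],
    [[29, -50, 0], [0, 0, -20]],
    [[31, -54, 0], [0, 0, -22]],
    [[33, -58, 0], [0, 0, -24]],
  ],
  grip=0.6,
)

```text
clock: 3.45
position: [0.5618, 0.0462, 0.227]
ee_rot: [0.666, 1.466, -0.665]
force: [-0.2, 1.5, 1.1]
width: 0.597
```

servo_tool(
  plan=[
    [[2, -4, 0], [0, 0, -1]],
    [[4, -7, 0], [0, 0, -2]],
    [[6, -10, 0], [0, 0, -2.7]],
    [[7.8, -12, 0], [0, 0, -2.7]],
    [[7.8, -12, 0], [0, 0, -2.7]],
    [[7.8, -12, 0], [0, 0, -2.7]],
  ],
)

```text
clock: 4.05
position: [0.6397, -0.074, 0.2266]
ee_rot: [0.703, 1.454, -0.702]
force: [-0.1, 0.3, -0.3]
width: 0.6
```

```bash
cat > look.py <<'E'
from h import *
import sys
t=sys.argv[1]
for n in sys.argv[2:]:
    p=arm.get_image(n); f=p['frame']
    if n!='wrist':
        c=proj(p,[.58,-.06,.08]).astype(int); f=f[c[1]-60:c[1]+60,c[0]-80:c[0]+80]; print(n,c-[80,60]); f=cv2.resize(f,None,fx=5,fy=5,interpolation=cv2.INTER_CUBIC)
    cv2.imwrite(f"pics/{n}{t}.png",f)
s=arm.observe(); R=cv2.Rodrigues(s['ee_rot'])[0]
print(s['clock'],s['position'].round(4),"yaw",np.degrees(np.arctan2(R[1,1],R[0,1])).round(2),"tip",np.round(R[:,0],3),s['force'].round(2),s['joints'].round(2))
E
python3 look.py 1 wrist scene
```

```text
scene [233 159]
4.15 [ 0.6394 -0.0724  0.2269] yaw 38.57 tip [ 0.     0.001 -1.   ] [ 0.05 -0.37  0.08] [-0.22  0.48  0.38  1.55 -0.19  1.15  0.87]
```

View pics/wrist1.png

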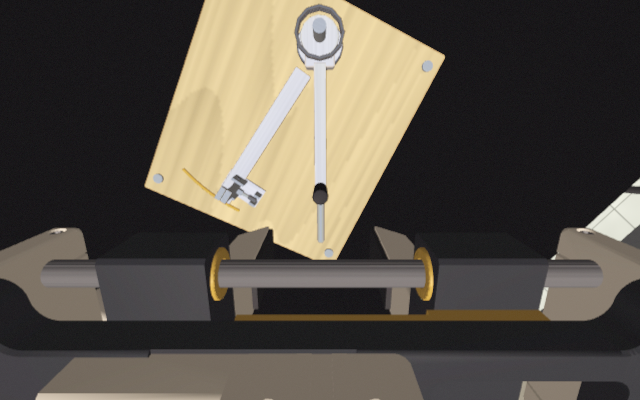

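View pics/scene1.png

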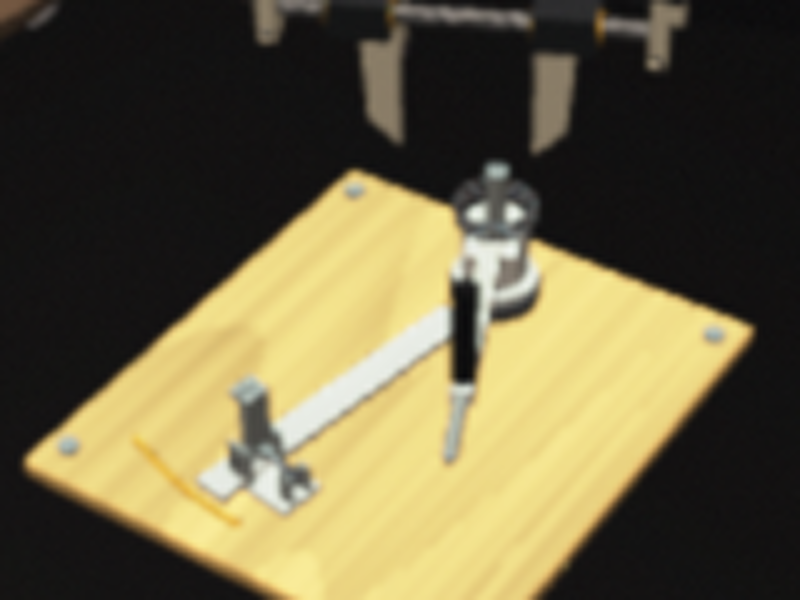

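Run:
```python
from h import *
p=arm.get_image("wrist")
f=p['frame'][150:230,180:290]; cv2.imwrite("pics/wz1.png",cv2.resize(f,None,fx=7,fy=7,interpolation=cv2.INTER_CUBIC))
for n,uv,z in [("post",(320,191),.136),("nosetip",(321,240),.083),("pin",(319,25),.0985)]: print(n,atz(p,uv,z))
A=np.array([.549,.0394])
for sw in [.6,.65,.7,.75,.8]:
    th=np.radians(-90+12.7)-(sw-.45); e=np.array([np.cos(th),np.sin(th)]); 
    print(sw,[(proj(p,[*(A+r*e),z])-[180,150]).round(1)*7 for r in (.19,.22) for z in (.072,.06,.012)])
```

```text
post [ 0.63278311 -0.06691478  0.136     ]
nosetip [ 0.6764161 -0.1202153  0.083    ]
pin [0.54642609 0.04005685 0.0985    ]
0.6 [array([293.3, 317.8]), array([317.1, 298.2]), array([397.6, 231.7]), array([199.5, 468.3]), array([226.1, 444.5]), array([316.4, 361.2])]
0.65 [array([240.1, 282.8]), array([266. , 264.6]), array([353.5, 201.6]), array([138.6, 429.8]), array([167.3, 406.7]), array([265.3, 328.3])]
0.7 [array([188.3, 245.7]), array([215.6, 228.2]), array([310.1, 169.4]), array([ 79.1, 387.8]), array([109.9, 366.1]), array([215.6, 291.9])]
0.75 [array([137.2, 205.1]), array([167.3, 189. ]), array([267.4, 135.1]), array([ 21., 343.]), array([ 53.9, 322.7]), array([166.6, 253.4])]
0.8 [array([ 88.2, 162.4]), array([119.7, 147.7]), array([226.1,  98.7]), array([-35.7, 295.4]), array([ -0.7, 276.5]), array([119. , 212.1])]
```

View pics/wz1.png

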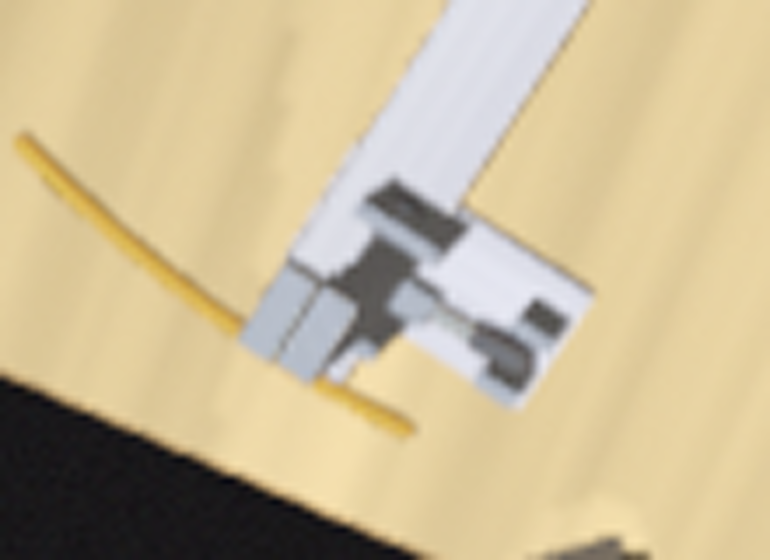

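servo_tool(
  plan=[
    [[0, 0, -3], [0, 0, 0]],
    [[0, 0, -6], [0, 0, 0]],
    [[0, 0, -9], [0, 0, 0]],
    [[0, 0, -12], [0, 0, 0]],
    [[0, -0.1, -13.2], [0, 0, 0]],
    [[0, -0.1, -13.2], [0, 0, 0]],
    [[0, -0.1, -13.2], [0, 0, 0]],
  ],
)

```text
clock: 4.9
position: [0.6401, -0.0731, 0.0963]
ee_rot: [0.701, 1.454, -0.699]
force: [0.7, 0.1, -0.1]
width: 0.599
```

```bash
python3 look.py 2 wrist side scene
```

```text
side [250 162]
scene [233 159]
5.05 [ 0.6405 -0.0733  0.0968] yaw 38.59 tip [ 0.003  0.001 -1.   ] [ 0.89  0.17 -0.27] [-0.19  0.6   0.33  1.68 -0.24  0.89  0.92]
```

View pics/wrist2.png

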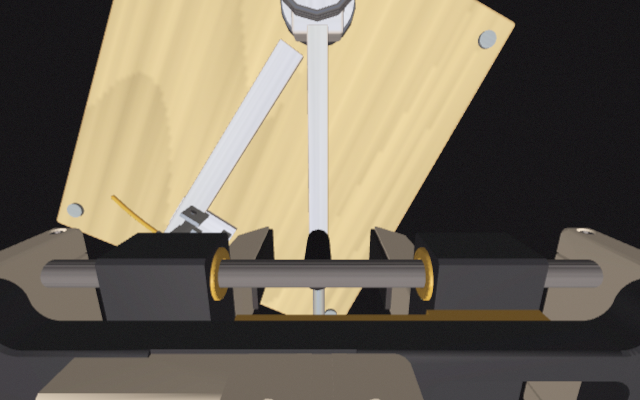

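View pics/scene2.png

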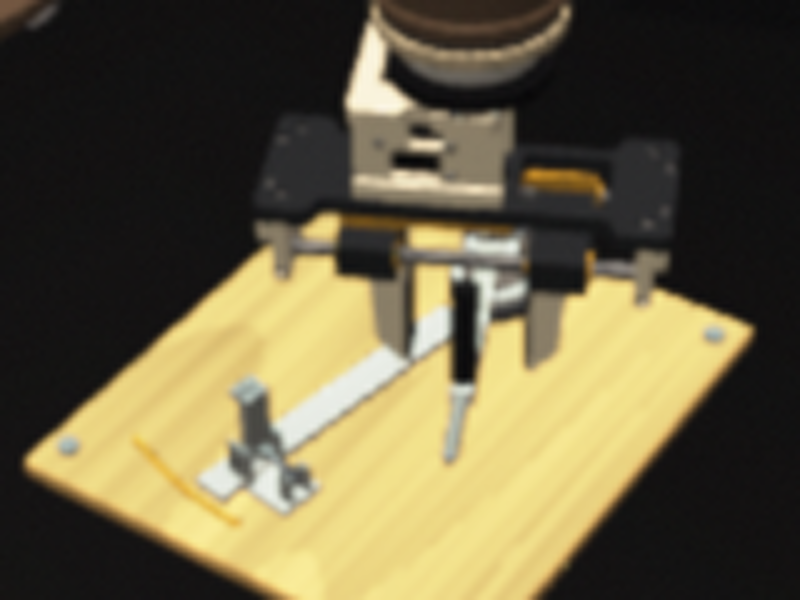

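View pics/side2.png

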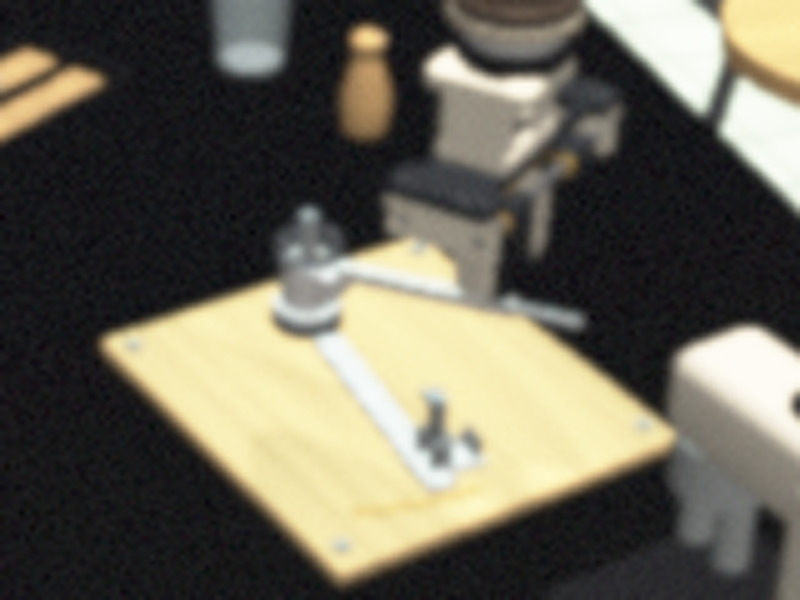

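The post (wrist image col 318, row ~250) lies midway between the fingers (cols ~250 and ~390). I close on it.

servo_tool(
  plan=[
    [[0, 0, 0], [0, 0, 0]],
    [[0, 0, 0], [0, 0, 0]],
    [[0, 0, 0], [0, 0, 0]],
    [[0, 0, 0], [0, 0, 0]],
    [[0, 0, 0], [0, 0, 0]],
    [[0, 0, 0], [0, 0, 0]],
    [[0, 0, 0], [0, 0, 0]],
    [[0, 0, 0], [0, 0, 0]],
  ],
  grip=0,
  squeeze=30,
)

```text
clock: 5.85
position: [0.6391, -0.0745, 0.0965]
ee_rot: [0.701, 1.454, -0.701]
force: [-4.6, -2.8, 2.6]
width: 0.146
```

```bash
python3 look.py 3 scene wrist
python3 - <<'E'
from h import *
A=np.array([.549,.0394]); s=arm.observe(); P0=s['position'][:2]
print(s['force'],s['width']*92)
r=np.linalg.norm(P0-A); t0=np.arctan2(*(P0-A)[::-1]); print(r,np.degrees(t0))
for sw in np.arange(0.05,.86,.05):
    e=lambda t:np.array([np.cos(t),np.sin(t)])
    print(round(sw,2),((A+r*e(t0-sw)-P0)*100).round(2),np.degrees(-sw).round(1))
E
```

```text
scene [233 159]
5.95 [ 0.6391 -0.0745  0.0965] yaw 38.54 tip [ 0.001  0.    -1.   ] [-4.63 -2.83  1.6 ] [-0.19  0.6   0.33  1.69 -0.24  0.89  0.92]
[-4.63170506 -2.82634729  1.60364301] 13.369692961462166
0.145235636003286 -51.64156007820121
0.05 [-0.58 -0.44] -2.9
0.1 [-1.18 -0.84] -5.7
0.15 [-1.8  -1.22] -8.6
0.2 [-2.44 -1.56] -11.5
0.25 [-3.1  -1.88] -14.3
0.3 [-3.77 -2.15] -17.2
0.35 [-4.45 -2.4 ] -20.1
0.4 [-5.15 -2.61] -22.9
0.45 [-5.85 -2.79] -25.8
0.5 [-6.56 -2.93] -28.6
0.55 [-7.28 -3.03] -31.5
0.6 [-8.  -3.1] -34.4
0.65 [-8.73 -3.13] -37.2
0.7 [-9.46 -3.13] -40.1
0.75 [-10.18  -3.09] -43.0
0.8 [-10.9   -3.01] -45.8
0.85 [-11.62  -2.9 ] -48.7
```

View pics/scene3.png

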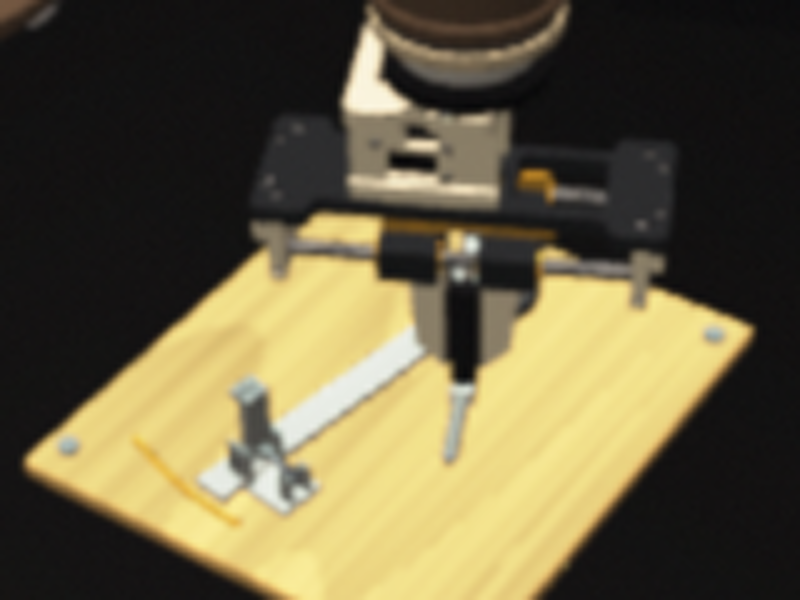

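servo_tool(
  plan=[
    [[-0.58, -0.44, 0], [0, 0, -2.9]],
    [[-1.18, -0.84, 0], [0, 0, -5.7]],
    [[-1.8, -1.22, 0], [0, 0, -8.6]],
    [[-2.44, -1.56, 0], [0, 0, -11.5]],
    [[-3.1, -1.88, 0], [0, 0, -14.3]],
    [[-3.77, -2.15, 0], [0, 0, -17.2]],
    [[-4.45, -2.4, 0], [0, 0, -20.1]],
    [[-5.15, -2.61, 0], [0, 0, -22.9]],
    [[-5.85, -2.79, 0], [0, 0, -25.8]],
    [[-6.56, -2.93, 0], [0, 0, -28.6]],
    [[-6.56, -2.93, 0], [0, 0, -28.6]],
    [[-6.56, -2.93, 0], [0, 0, -28.6]],
  ],
)

```text
clock: 7.15
position: [0.5749, -0.104, 0.0969]
ee_rot: [1.08, 1.284, -1.078]
force: [5.1, -1.1, -0.7]
width: 0.145
```

```bash
python3 look.py 4 scene side wrist
```

```text
scene [233 159]
side [250 162]
7.3 [ 0.5746 -0.104   0.0968] yaw 9.99 tip [ 0.002 -0.001 -1.   ] [ 4.56 -2.17  0.05] [-0.24  0.54  0.47  1.85 -0.32  0.83  0.57]
```

View pics/scene4.png

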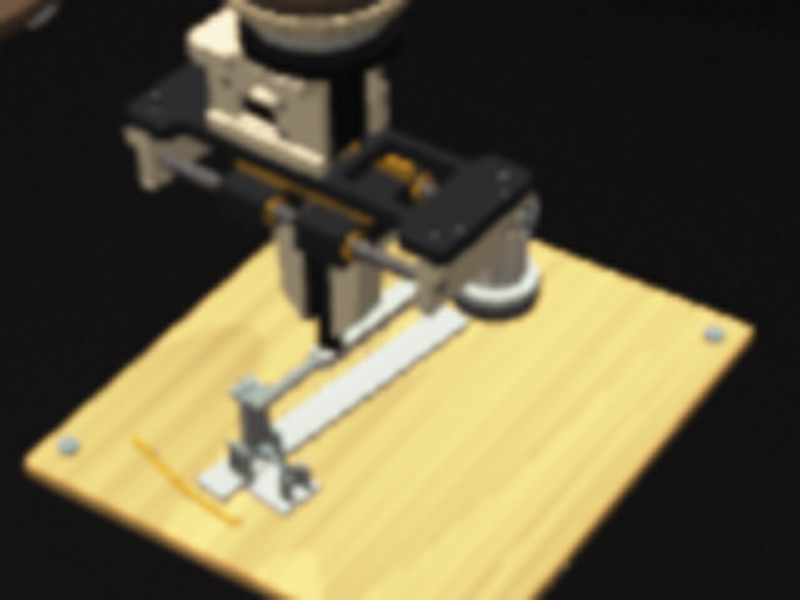

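View pics/side4.png

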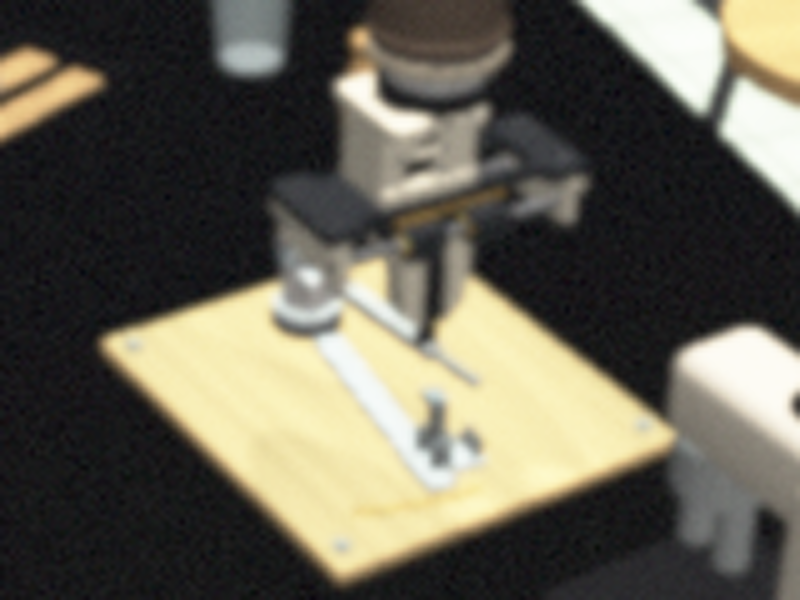

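View pics/wrist4.png

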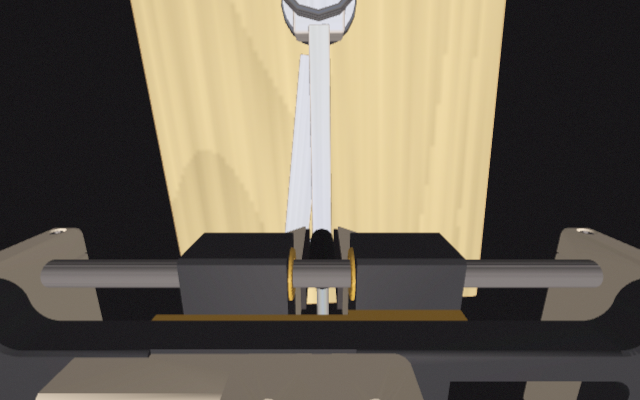

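servo_tool(
  plan=[
    [[-0.36, -0.05, 0], [0, 0, -1.4]],
    [[-0.72, -0.1, 0], [0, 0, -2.9]],
    [[-1.08, -0.14, 0], [0, 0, -4.3]],
    [[-1.44, -0.17, 0], [0, 0, -5.7]],
    [[-1.8, -0.19, 0], [0, 0, -7.2]],
    [[-2.17, -0.2, 0], [0, 0, -8.6]],
    [[-2.53, -0.2, 0], [0, 0, -10]],
    [[-2.9, -0.2, 0], [0, 0, -11.5]],
    [[-2.9, -0.2, 0], [0, 0, -11.5]],
    [[-2.9, -0.2, 0], [0, 0, -11.5]],
  ],
)

```text
clock: 8.3
position: [0.5456, -0.1064, 0.0969]
ee_rot: [1.229, 1.193, -1.228]
force: [4.3, -3.1, -1.3]
width: 0.147
```

```bash
python3 look.py 5 scene side wrist
python3 - <<'E'
import cv2
f=cv2.imread('pics/scene5.png');
E
```

```text
scene [233 159]
side [250 162]
8.45 [ 0.5457 -0.1064  0.0969] yaw -1.53 tip [ 0.002 -0.002 -1.   ] [ 4.36 -3.35 -1.34] [-0.29  0.51  0.54  1.92 -0.35  0.8   0.41]
```

View pics/scene5.png

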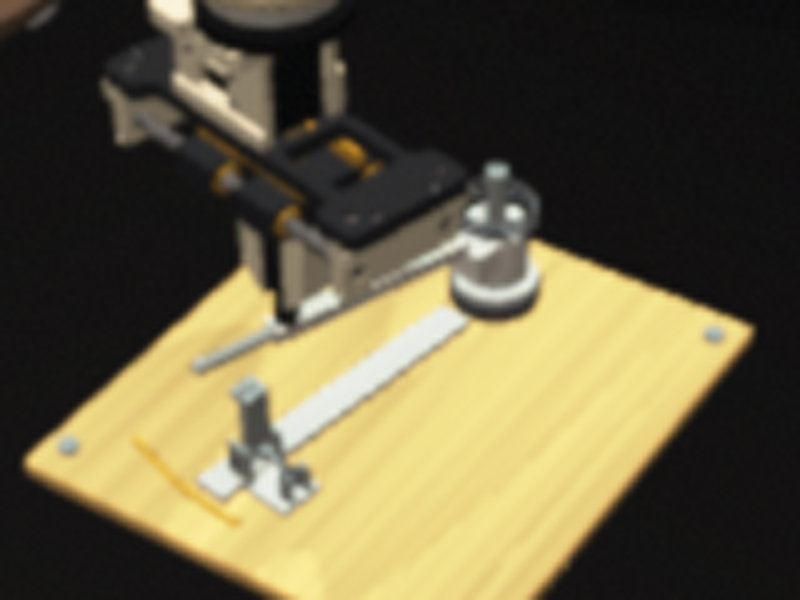

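View pics/side5.png

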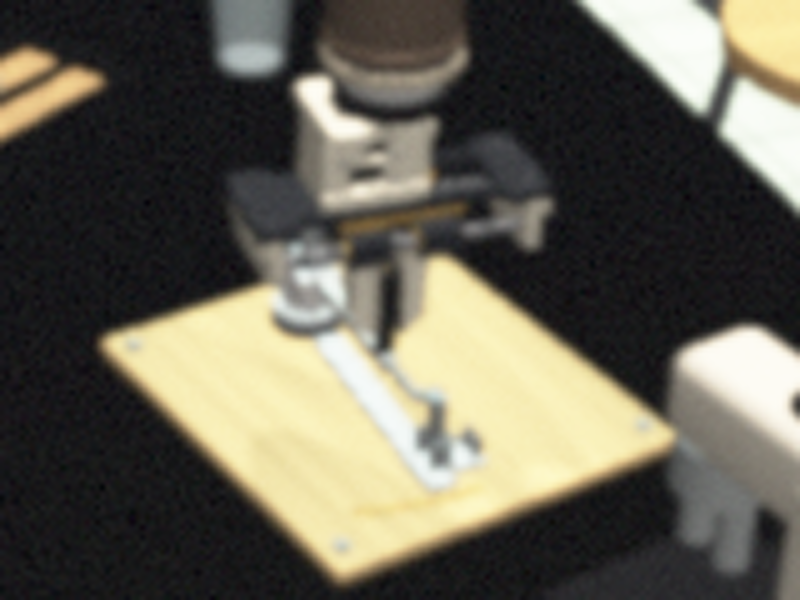

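View pics/wrist5.png

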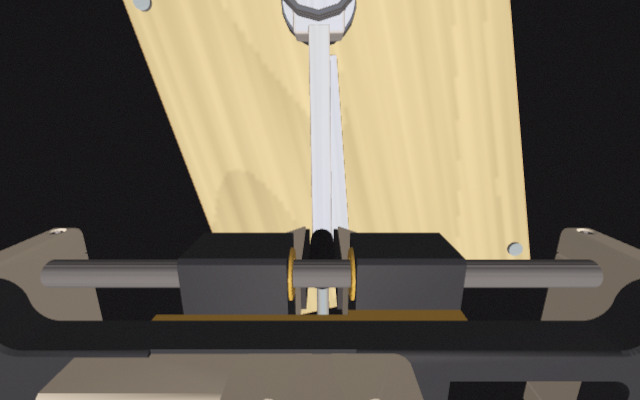

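Run:
```python
from h import *
P={n:arm.get_image(n) for n in ["scene","side"]}; S,D=P['scene'],P['side']
A=np.array([.549,.0394])
o=np.array([233,159])
def rep(n,p,uv,z):
    X=atz(p,uv,z); d=X[:2]-A; print(n,X.round(4),"r",np.linalg.norm(d).round(4),"sw",(np.radians(-90+12.7)+.45-np.arctan2(d[1],d[0])).round(3))
rep("tip S",S,o+np.array((200,367))/5,.083)
rep("nose190ish S",S,o+np.array((225,355))/5,.081)
rep("catch top S",S,o+np.array((250,386))/5,.072)
rep("catch top D",D,np.array([250,162])+np.array((433,396))/5,.072)
for sw in (.6,.62,.64,.7):
    th=np.radians(-90+12.7)-(sw-.45); X=[*(A+.19*np.array([np.cos(th),np.sin(th)])),.06]; print(sw,(proj(S,X)-o)*5,(proj(D,X)-[250,162])*5)
for n,p in P.items():
  for q in ["catch","nose","post_top","swing"]:
    r=arm.search_frame(p,q); print(n,q,[(np.round(x['at'],1),round(x['score'],2)) for x in r[:1]])
```

```text
tip S [ 0.5479 -0.1662  0.083 ] r 0.2056 sw 0.677
nose190ish S [ 0.5478 -0.1503  0.081 ] r 0.1897 sw 0.678
catch top S [ 0.566  -0.1501  0.072 ] r 0.1903 sw 0.582
catch top D [ 0.5616 -0.1569  0.072 ] r 0.1967 sw 0.607
0.6 [246.8766428  400.52569082] [429.49346394 405.3970173 ]
0.62 [241.61760258 397.04744295] [424.1108222  406.71115541]
0.64 [236.48875298 393.50653601] [418.66766756 407.96310738]
0.7 [221.9020053  382.52951871] [402.00197335 411.33797846]
scene catch [(array([282.8, 243.3]), 0.44)]
scene nose [(array([290.3, 221.5]), 0.71)]
scene post_top [(array([288.6, 223.8]), 0.71)]
scene swing [(array([327.2, 208.8]), 0.89)]
side catch [(array([337.3, 246. ]), 0.53)]
side nose [(array([328.7, 230. ]), 0.43)]
side post_top [(array([325.5, 222.5]), 0.5)]
side swing [(array([317.7, 221.4]), 0.62)]
```

servo_tool(
  plan=[
    [[0, -0.1, -0.3], [0, 0, 0]],
    [[0, -0.2, -0.6], [0, 0, 0]],
    [[0, -0.3, -0.9], [0, 0, 0]],
    [[0, -0.35, -1.2], [0, 0, 0]],
    [[0, -0.4, -1.5], [0, 0, 0]],
    [[0, -0.4, -1.65], [0, 0, 0]],
    [[0, -0.4, -1.65], [0, 0, 0]],
    [[0, -0.4, -1.65], [0, 0, 0]],
  ],
)

```text
clock: 9.75
position: [0.5474, -0.1115, 0.0818]
ee_rot: [1.231, 1.189, -1.226]
force: [5.5, -4.3, 10.2]
width: 0.145
```

```bash
python3 look.py 6 scene side
```

```text
scene [233 159]
side [250 162]
9.85 [ 0.5474 -0.1116  0.0818] yaw -1.59 tip [ 0.006 -0.003 -1.   ] [ 4.17 -4.07 10.22] [-0.27  0.53  0.52  1.93 -0.37  0.77  0.43]
```

View pics/scene6.png

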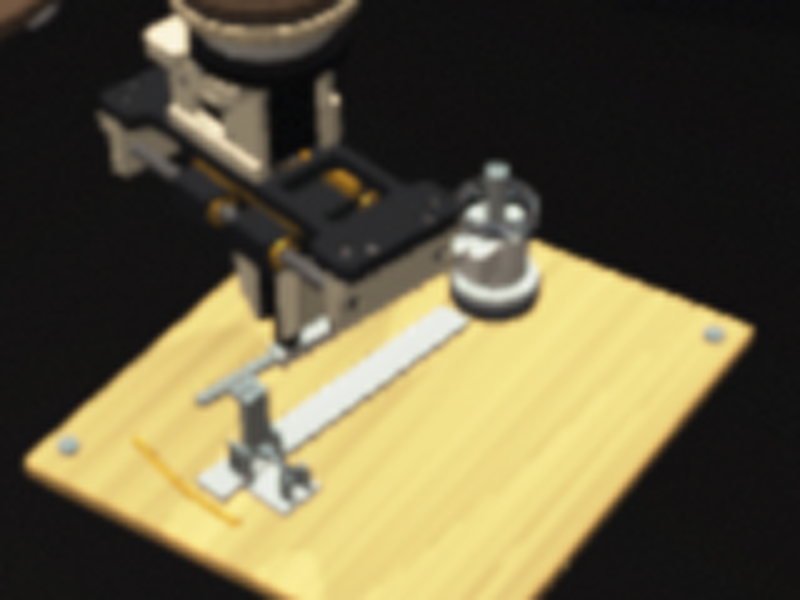

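View pics/side6.png

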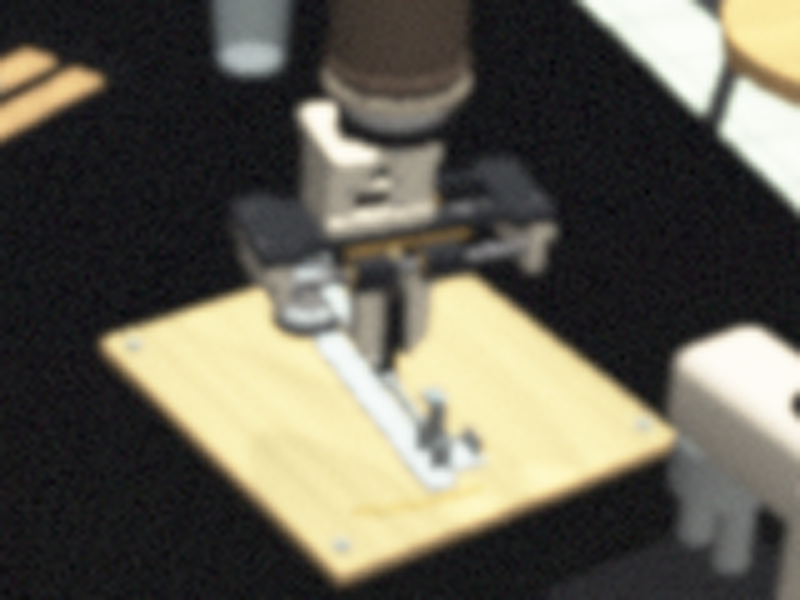

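servo_tool(
  plan=[
    [[-0.1, 0, -0.1], [0, 0, 0]],
    [[-0.15, 0, -0.2], [0, 0, 0]],
    [[-0.15, 0, -0.2], [0, 0, 0]],
    [[-0.15, 0, -0.2], [0, 0, 0]],
  ],
)

```text
clock: 10.25
position: [0.5475, -0.1118, 0.0812]
ee_rot: [1.233, 1.187, -1.224]
force: [4.4, -1.4, 9.4]
width: 0.144
```

```bash
python3 look.py 7 scene
python3 - <<'E'
from h import *
P={n:arm.get_image(n) for n in ["scene"]}; S=P['scene']
A=np.array([.549,.0394])
o=np.array([233,159])
for sw in (.66,.68,.7):
    th=np.radians(-90+12.7)-(sw-.45);e=np.array([np.cos(th),np.sin(th)])
    print(sw,[((proj(S,[*(A+.21*e),z])-o)*5).round() for z in (.060,.065,.07,.083)])
f=cv2.imread("pics/scene7.png")[300:500,150:400]; cv2.imwrite("pics/z7.png",cv2.resize(f,None,fx=3,fy=3))
E
```

```text
scene [233 159]
10.3 [ 0.5475 -0.1118  0.0812] yaw -1.62 tip [ 0.01  -0.003 -1.   ] [ 5.33 -1.96  9.03] [-0.27  0.53  0.52  1.94 -0.37  0.76  0.44]
0.66 [array([201., 409.]), array([200., 402.]), array([199., 394.]), array([198., 375.])]
0.68 [array([195., 405.]), array([195., 397.]), array([194., 390.]), array([192., 370.])]
0.7 [array([190., 401.]), array([190., 393.]), array([189., 386.]), array([187., 366.])]
```

View pics/z7.png

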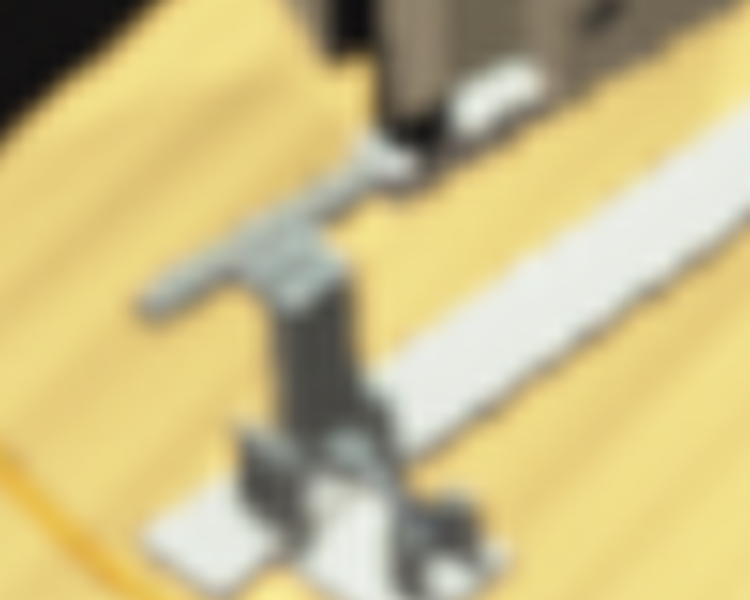

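servo_tool(
  plan=[
    [[-0.15, 0, -0.15], [0, 0.3, 0]],
    [[-0.3, 0, -0.3], [0, 0.6, 0]],
    [[-0.35, 0, -0.35], [0, 0.8, 0]],
    [[-0.35, 0, -0.35], [0, 0.8, 0]],
    [[-0.35, 0, -0.35], [0, 0.8, 0]],
  ],
)

```text
clock: 10.85
position: [0.5459, -0.1123, 0.0792]
ee_rot: [1.228, 1.193, -1.232]
force: [4.3, -3.3, 9.8]
width: 0.146
```

```bash
python3 look.py 8 scene
python3 - <<'E'
from h import *
f=cv2.imread("pics/scene8.png")[300:500,150:400]; cv2.imwrite("pics/z8.png",cv2.resize(f,None,fx=3,fy=3))
E
```

```text
scene [233 159]
10.9 [ 0.5458 -0.1123  0.0792] yaw -1.65 tip [-0.    -0.003 -1.   ] [ 4.69 -2.31  9.83] [-0.26  0.53  0.52  1.93 -0.37  0.77  0.44]
```

View pics/z8.png

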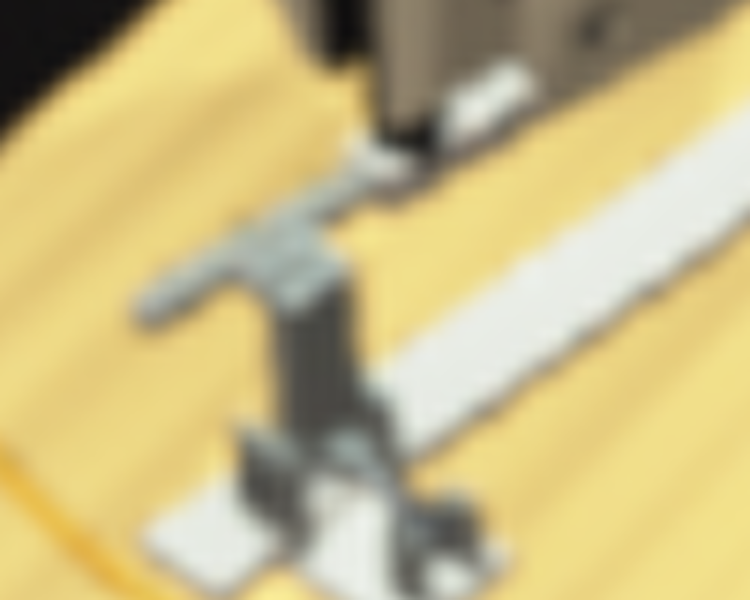

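servo_tool(
  plan=[
    [[-0.15, 0, -0.2], [0, 0.1, 0]],
    [[-0.2, 0, -0.35], [0, 0.2, 0]],
    [[-0.2, 0, -0.35], [0, 0.2, 0]],
    [[-0.2, 0, -0.35], [0, 0.2, 0]],
  ],
)

```text
clock: 11.3
position: [0.5467, -0.1128, 0.078]
ee_rot: [1.23, 1.191, -1.23]
force: [4.3, -1.3, 18.2]
width: 0.145
```

```bash
python3 look.py 9 scene side
python3 - <<'E'
from h import *
f=cv2.imread("pics/scene9.png")[300:500,150:400]; cv2.imwrite("pics/z9.png",cv2.resize(f,None,fx=3,fy=3))
E
```

```text
scene [233 159]
side [250 162]
11.4 [ 0.5467 -0.1128  0.078 ] yaw -1.67 tip [ 0.002 -0.003 -1.   ] [ 4.11 -1.85 18.13] [-0.26  0.53  0.52  1.93 -0.37  0.76  0.44]
```

View pics/z9.png

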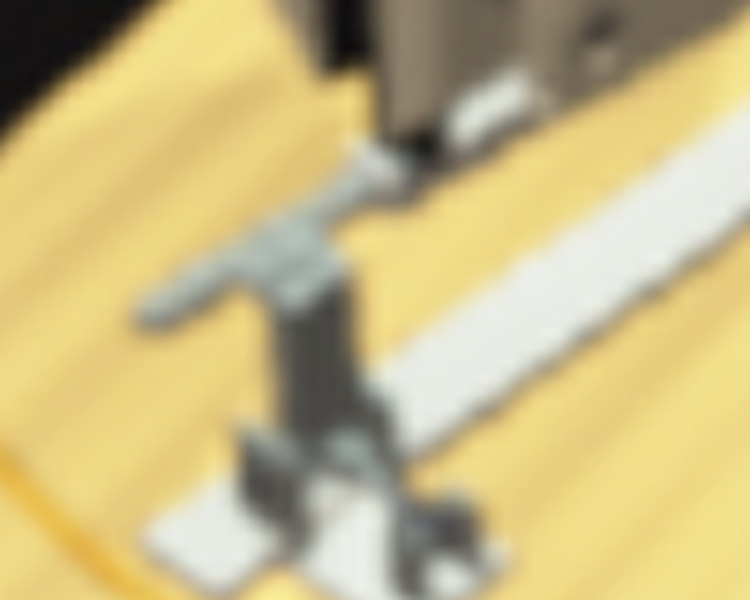

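View pics/side9.png

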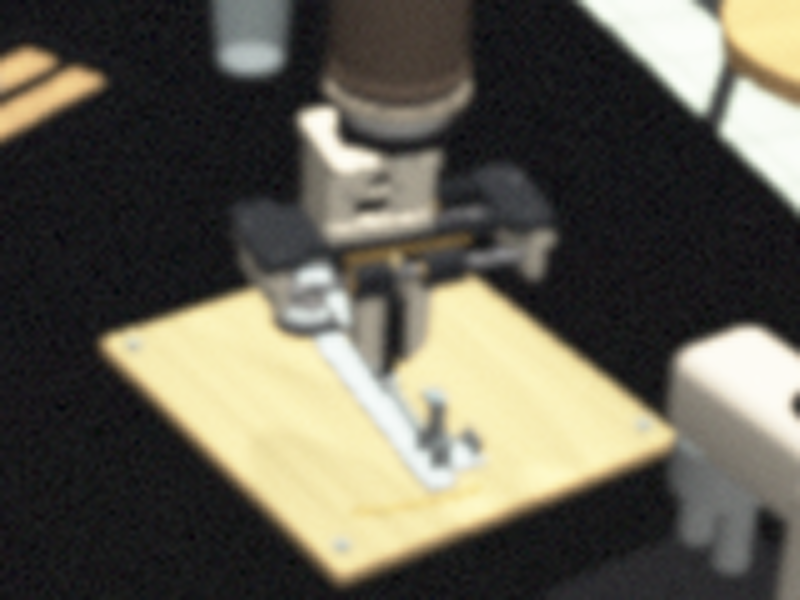

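servo_tool(
  plan=[
    [[-0.1, 0, -0.25], [0, 0.1, 0.3]],
    [[0, 0, -0.25], [0, 0.1, 0.6]],
    [[0.1, 0, -0.25], [0, 0.1, 1]],
    [[0.15, 0, -0.25], [0, 0.1, 1.2]],
    [[0.15, 0, -0.25], [0, 0.1, 1.2]],
  ],
)

```text
clock: 11.9
position: [0.551, -0.1128, 0.0779]
ee_rot: [1.216, 1.199, -1.212]
force: [4.5, -0.4, 18.9]
width: 0.149
```

```bash
python3 look.py 10 scene
python3 - <<'E'
from h import *
f=cv2.imread("pics/scene10.png")[300:500,150:400]; cv2.imwrite("pics/z10.png",cv2.resize(f,None,fx=3,fy=3))
E
```

```text
scene [233 159]
11.95 [ 0.5509 -0.1129  0.0779] yaw -0.47 tip [ 0.006 -0.003 -1.   ] [ 4.75 -0.18 18.8 ] [-0.26  0.54  0.51  1.93 -0.37  0.76  0.45]
```

View pics/z10.png

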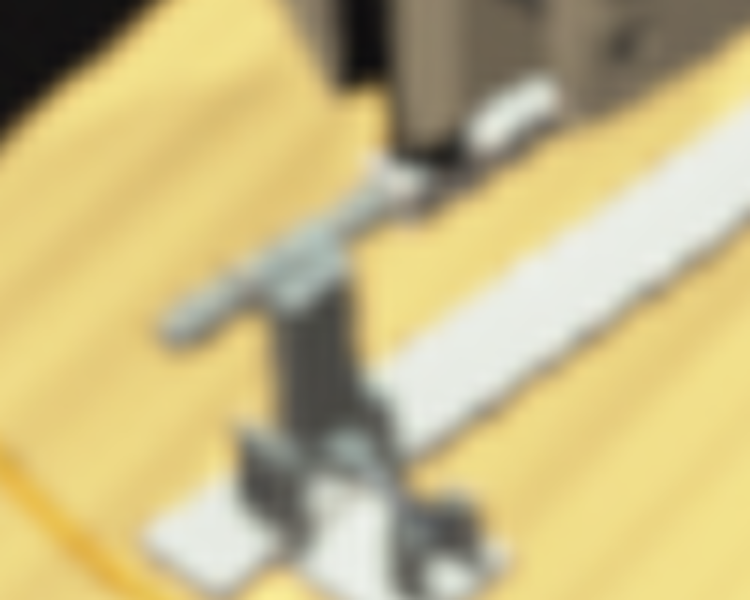

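servo_tool(
  plan=[
    [[-0.1, 0, -0.25], [0, 0.3, 0.3]],
    [[-0.05, 0, -0.25], [0, 0.3, 0.6]],
    [[-0.05, 0, -0.25], [0, 0.3, 0.6]],
    [[-0.05, 0, -0.25], [0, 0.3, 0.6]],
  ],
)

```text
clock: 12.35
position: [0.5531, -0.1128, 0.0778]
ee_rot: [1.209, 1.204, -1.204]
force: [4.6, 0.1, 19.4]
width: 0.142
```

```bash
python3 look.py 11 scene
python3 - <<'E'
from h import *
f=cv2.imread("pics/scene11.png")[300:500,150:400]; cv2.imwrite("pics/z11.png",cv2.resize(f,None,fx=3,fy=3))
E
```

```text
scene [233 159]
12.4 [ 0.5532 -0.1128  0.0778] yaw 0.13 tip [ 0.007 -0.002 -1.   ] [ 4.15  0.86 18.94] [-0.25  0.54  0.51  1.92 -0.37  0.77  0.46]
```

View pics/z11.png

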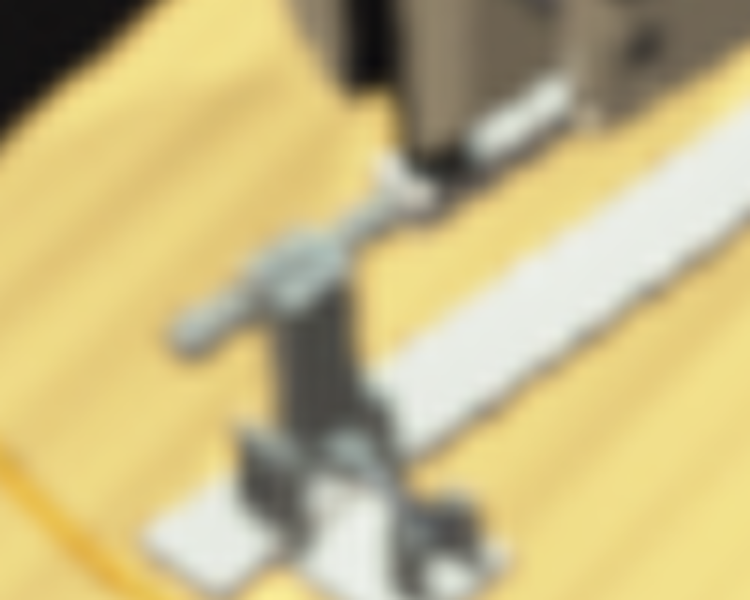

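servo_tool(
  plan=[
    [[-0.1, 0, -0.25], [0, 0.5, 0.3]],
    [[-0.05, 0, -0.25], [0, 0.5, 0.6]],
    [[-0.05, 0, -0.25], [0, 0.5, 0.6]],
    [[-0.05, 0, -0.25], [0, 0.5, 0.6]],
  ],
)

```text
clock: 12.8
position: [0.5554, -0.1128, 0.0778]
ee_rot: [1.2, 1.211, -1.198]
force: [3.9, 0.9, 20.1]
width: 0.147
```

```bash
python3 look.py 12 scene
python3 - <<'E'
from h import *
f=cv2.imread("pics/scene12.png")[300:500,150:400]; cv2.imwrite("pics/z12.png",cv2.resize(f,None,fx=3,fy=3))
E
```

```text
scene [233 159]
12.85 [ 0.5553 -0.1128  0.0777] yaw 0.75 tip [ 0.004 -0.002 -1.   ] [ 4.3   0.05 20.64] [-0.25  0.54  0.5   1.91 -0.37  0.77  0.47]
```

View pics/z12.png

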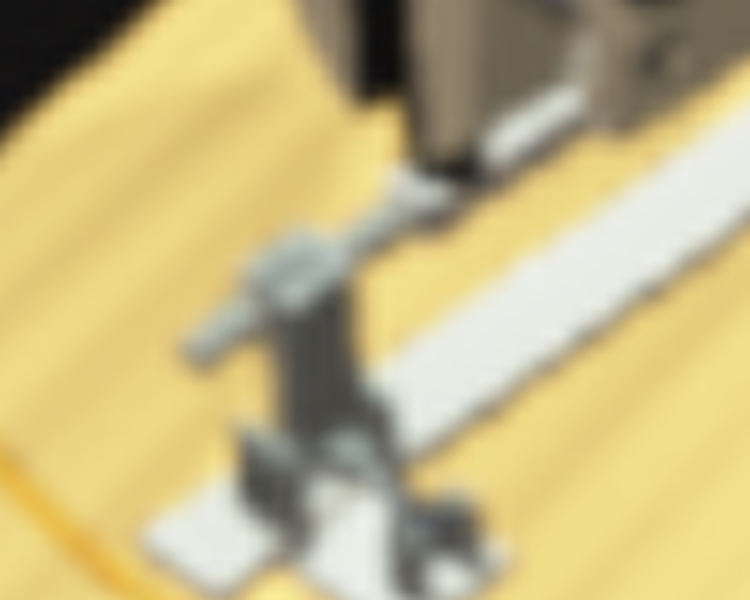

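servo_tool(
  plan=[
    [[-0.1, 0, -0.2], [0, 0.4, 0.3]],
    [[-0.05, 0, -0.2], [0, 0.4, 0.6]],
    [[-0.05, 0, -0.2], [0, 0.4, 0.6]],
    [[-0.05, 0, -0.2], [0, 0.4, 0.6]],
  ],
)

```text
clock: 13.25
position: [0.5569, -0.1126, 0.0779]
ee_rot: [1.191, 1.219, -1.192]
force: [2.6, -0.7, 18.2]
width: 0.144
```

```bash
python3 look.py 13 scene
python3 - <<'E'
from h import *
f=cv2.imread("pics/scene13.png")[300:500,150:400]; cv2.imwrite("pics/z13.png",cv2.resize(f,None,fx=3,fy=3))
E
```

```text
scene [233 159]
13.3 [ 0.5569 -0.1126  0.0779] yaw 1.36 tip [ 0.001 -0.001 -1.   ] [ 2.93 -0.25 18.88] [-0.25  0.55  0.5   1.91 -0.36  0.78  0.48]
```

View pics/z13.png

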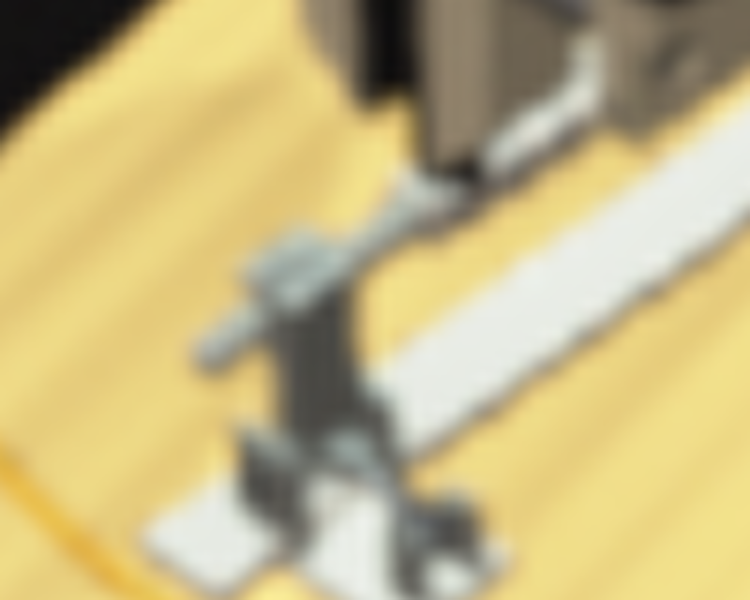

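servo_tool(
  plan=[
    [[-0.05, 0, -0.15], [0, 0.2, 0]],
    [[-0.05, 0, -0.15], [0, 0.2, 0]],
    [[-0.05, 0, -0.15], [0, 0.2, 0]],
  ],
)

```text
clock: 13.6
position: [0.557, -0.1125, 0.0779]
ee_rot: [1.191, 1.221, -1.192]
force: [-0.8, 0.2, 16.8]
width: 0.146
```

```bash
python3 look.py 14 scene
python3 - <<'E'
from h import *
f=cv2.imread("pics/scene14.png")[300:500,150:400]; cv2.imwrite("pics/z14.png",cv2.resize(f,None,fx=3,fy=3))
E
```

```text
scene [233 159]
13.65 [ 0.557  -0.1125  0.0779] yaw 1.35 tip [-0.001 -0.    -1.   ] [ 0.1  -0.83 15.82] [-0.25  0.55  0.5   1.9  -0.36  0.78  0.48]
```

View pics/z14.png

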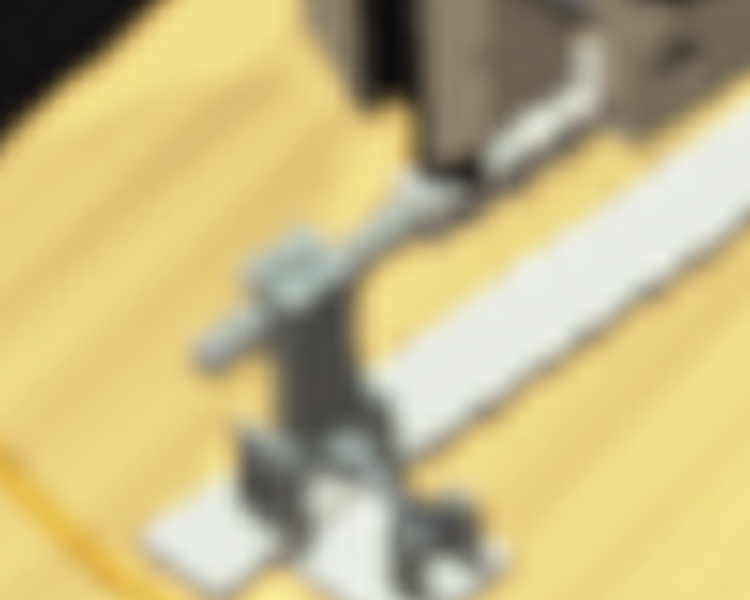

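servo_tool(
  plan=[
    [[-0.02, 0, -0.1], [0, 0, 0]],
    [[-0.02, 0, -0.05], [0, 0, 0]],
    [[-0.02, 0, 0], [0, 0, 0]],
    [[-0.02, 0, 0.05], [0, 0, 0]],
    [[-0.02, 0, 0.1], [0, 0, 0]],
    [[-0.02, 0, 0.1], [0, 0, 0]],
  ],
)

```text
clock: 14.25
position: [0.5569, -0.112, 0.0795]
ee_rot: [1.192, 1.221, -1.192]
force: [2.9, 0.1, 6.8]
width: 0.146
```

```bash
python3 look.py 15
```

```text
14.25 [ 0.5569 -0.112   0.0795] yaw 1.38 tip [-0.  0. -1.] [2.87 0.09 6.78] [-0.25  0.54  0.5   1.9  -0.36  0.78  0.48]
```

servo_tool(
  plan=[
    [[0, 0, 0.05], [0, 0, 0]],
    [[0, 0, 0.1], [0, 0, 0]],
    [[0, 0, 0.15], [0, 0, 0]],
    [[0, 0, 0.15], [0, 0, 0]],
  ],
)

```text
clock: 14.65
position: [0.5568, -0.1116, 0.081]
ee_rot: [1.192, 1.222, -1.191]
force: [1.9, 1.0, 5.8]
width: 0.149
```

```bash
python3 look.py 16 scene side
python3 - <<'E'
from h import *
print(arm.observe()['force'])
f=cv2.imread("pics/scene16.png")[300:500,150:400]; cv2.imwrite("pics/z16.png",cv2.resize(f,None,fx=3,fy=3))
E
```

```text
scene [233 159]
side [250 162]
14.75 [ 0.5569 -0.1116  0.081 ] yaw 1.4 tip [-0.     0.001 -1.   ] [2.74 1.75 4.25] [-0.25  0.54  0.5   1.9  -0.36  0.79  0.48]
[2.73858343 1.75008609 4.25385502]
```

View pics/z16.png

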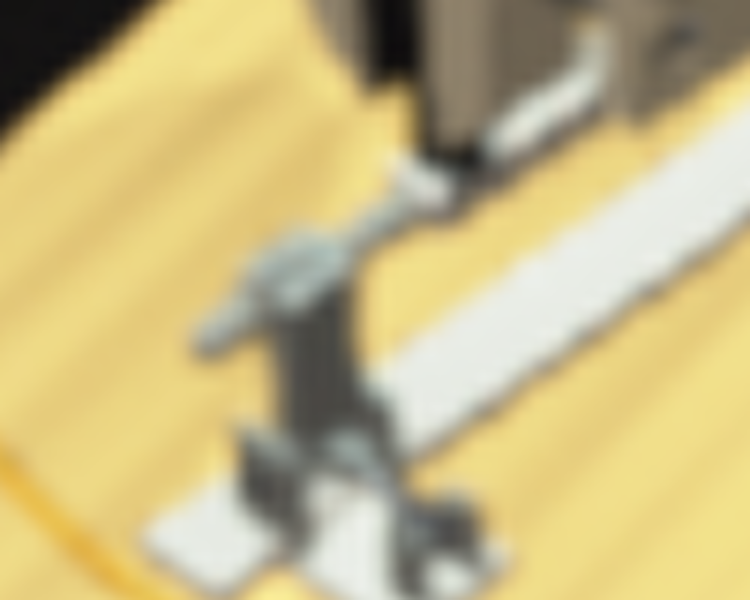

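View pics/side16.png

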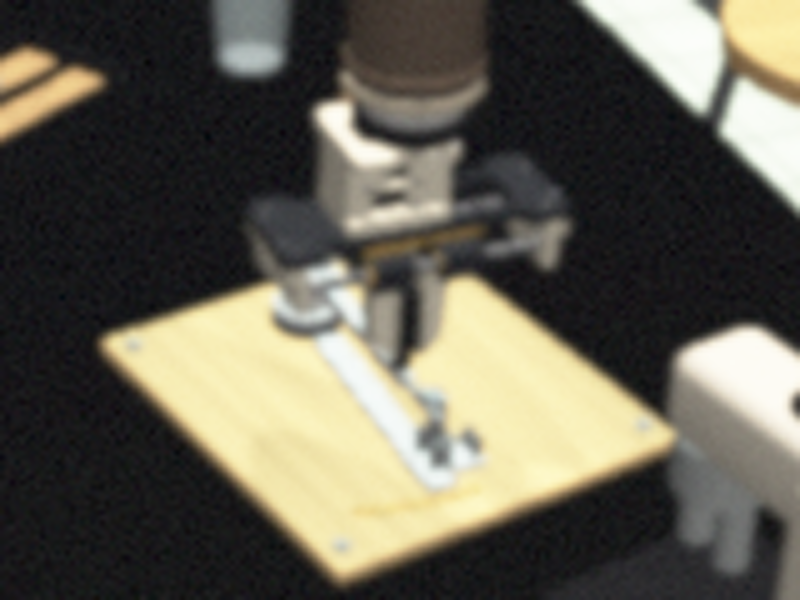

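servo_tool(
  plan=[
    [[0.03, 0, 0.05], [0, 0, 0]],
    [[0.05, 0, 0.1], [0, 0, 0]],
    [[0.05, 0, 0.1], [0, 0, 0]],
    [[0.05, 0, 0.1], [0, 0, 0]],
  ],
)

```text
clock: 15.15
position: [0.5569, -0.1113, 0.0817]
ee_rot: [1.191, 1.223, -1.192]
force: [1.2, 1.8, 1.0]
width: 0.145
```

```bash
python3 look.py 17 ; python3 look.py 17 scene
```

```text
15.15 [ 0.5569 -0.1113  0.0817] yaw 1.4 tip [-0.001  0.001 -1.   ] [1.23 1.81 0.95] [-0.25  0.54  0.5   1.9  -0.36  0.79  0.47]
scene [233 159]
15.2 [ 0.5569 -0.1114  0.0817] yaw 1.4 tip [-0.001  0.001 -1.   ] [0.94 1.66 1.03] [-0.25  0.54  0.5   1.9  -0.36  0.79  0.47]
```

servo_tool(
  plan=[
    [[0, 0, 0], [0, 0, 0]],
    [[0, 0, 0], [0, 0, 0]],
    [[0, 0, 0], [0, 0, 0]],
  ],
  squeeze=5,
)

```text
clock: 15.5
position: [0.5568, -0.1113, 0.0817]
ee_rot: [1.192, 1.223, -1.192]
force: [1.3, 1.5, 1.1]
width: 0.152
```

```bash
python3 look.py 18 scene
python3 - <<'E'
from h import *
f=cv2.imread("pics/scene18.png")[300:500,150:400]; cv2.imwrite("pics/z18.png",cv2.resize(f,None,fx=3,fy=3))
E
```

```text
scene [233 159]
15.55 [ 0.5569 -0.1114  0.0817] yaw 1.39 tip [-0.001  0.001 -1.   ] [1.34 1.68 1.36] [-0.25  0.54  0.5   1.9  -0.36  0.79  0.47]
```

View pics/z18.png

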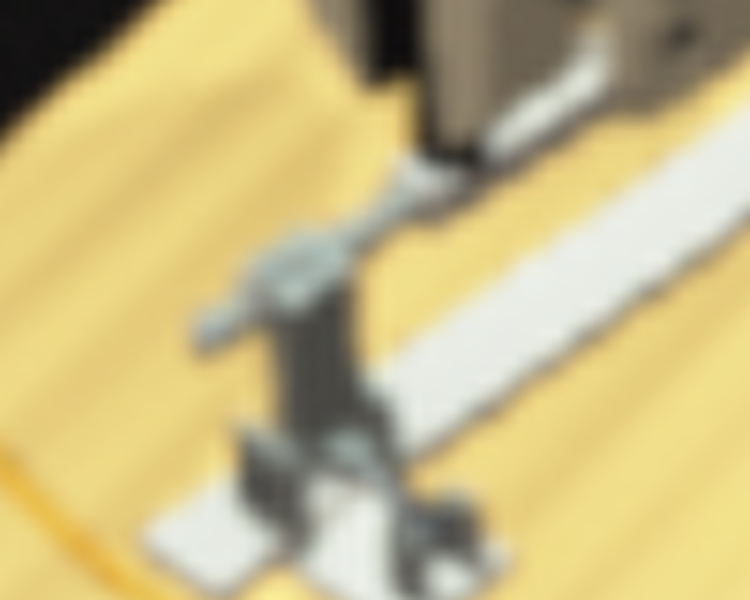

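servo_tool(
  plan=[
    [[0, 0, 0], [0, 0, 0]],
    [[0, 0, 0], [0, 0, 0]],
    [[0, 0, 0], [0, 0, 0]],
    [[0, 0, 0], [0, 0, 0]],
  ],
  grip=0.22,
)

```text
clock: 15.95
position: [0.5566, -0.1115, 0.0816]
ee_rot: [1.191, 1.223, -1.192]
force: [0.5, 0.8, 1.0]
width: 0.217
```

```bash
python3 look.py 19 scene wrist
python3 - <<'E'
from h import *
print(arm.observe()['width'])
f=cv2.imread("pics/scene19.png")[250:500,150:450]; cv2.imwrite("pics/z19.png",cv2.resize(f,None,fx=2.5,fy=2.4))
E
```

```text
scene [233 159]
16.05 [ 0.5567 -0.1114  0.0816] yaw 1.39 tip [-0.002  0.001 -1.   ] [-0.68 -0.03 -0.35] [-0.25  0.54  0.5   1.9  -0.36  0.79  0.47]
0.21975491983372755
```

View pics/z19.png

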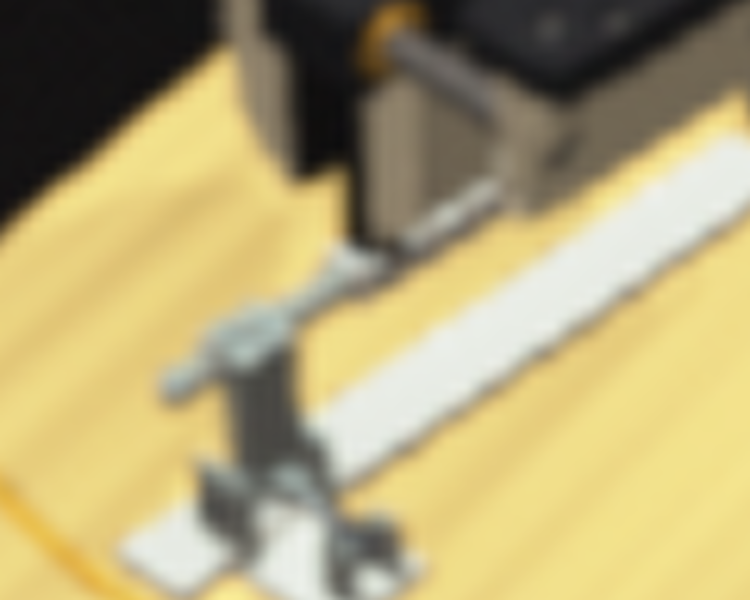

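View pics/wrist19.png

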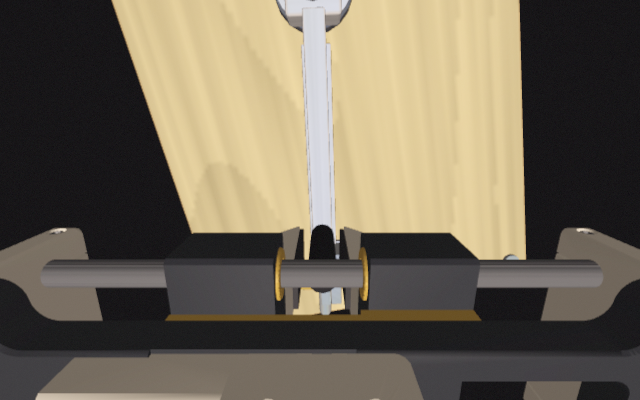

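The catch is holding the arm: both fingers are clear of the post (wrist image post col 322, fingers ~292 and ~352) and the forces read about 0. I open the jaws further and lift straight up.

servo_tool(
  plan=[
    [[0, 0, 0], [0, 0, 0]],
    [[0, 0, 0], [0, 0, 0]],
    [[0, 0, 0], [0, 0, 0]],
    [[0, 0, 1], [0, 0, 0]],
    [[0, 0, 3], [0, 0, 0]],
    [[0, 0, 5], [0, 0, 0]],
    [[0, 0, 8], [0, 0, 0]],
    [[0, 0, 11], [0, 0, 0]],
    [[0, 0, 14], [0, 0, 0]],
    [[0, 0, 17], [0, 0, 0]],
    [[0, 0, 18], [0, 0, 0]],
    [[0, 0, 18], [0, 0, 0]],
  ],
  grip=0.5,
)

```text
clock: 17.25
position: [0.5575, -0.1117, 0.2635]
ee_rot: [1.193, 1.22, -1.19]
force: [-0.0, 1.0, -0.5]
width: 0.5
```

```bash
python3 look.py 20 scene side wrist
```

```text
scene [233 159]
side [250 162]
17.4 [ 0.556  -0.1111  0.2604] yaw 1.39 tip [-0.004  0.002 -1.   ] [-0.28 -0.97 -0.34] [-0.34  0.34  0.61  1.7  -0.21  1.17  0.35]
```

View pics/scene20.png

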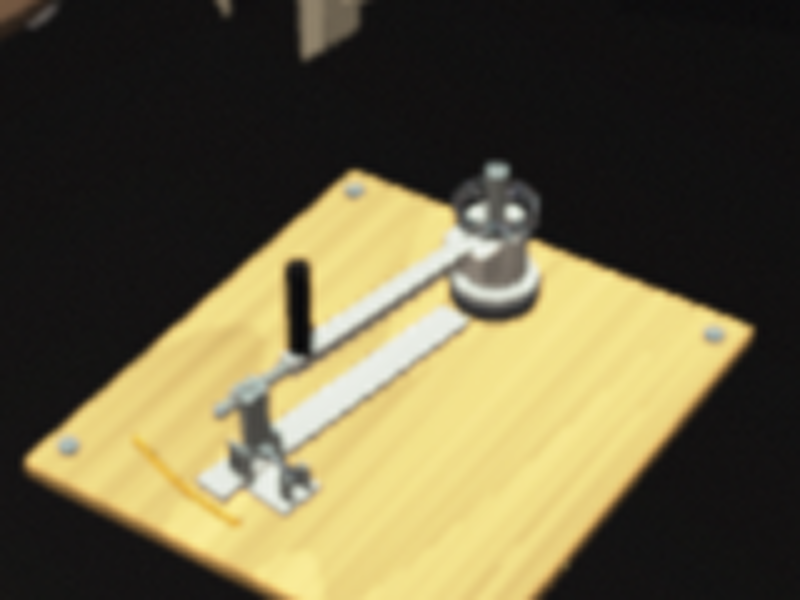

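View pics/wrist20.png

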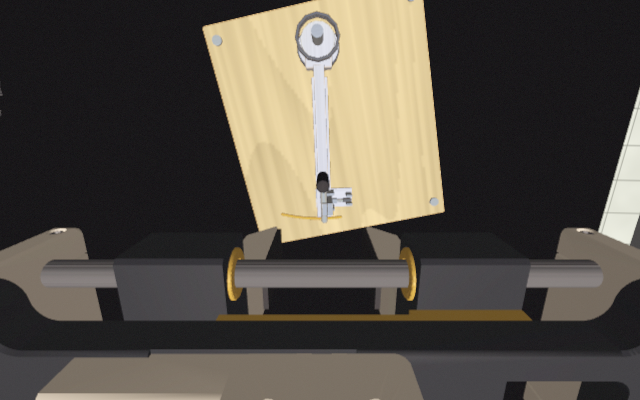

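View pics/side20.png

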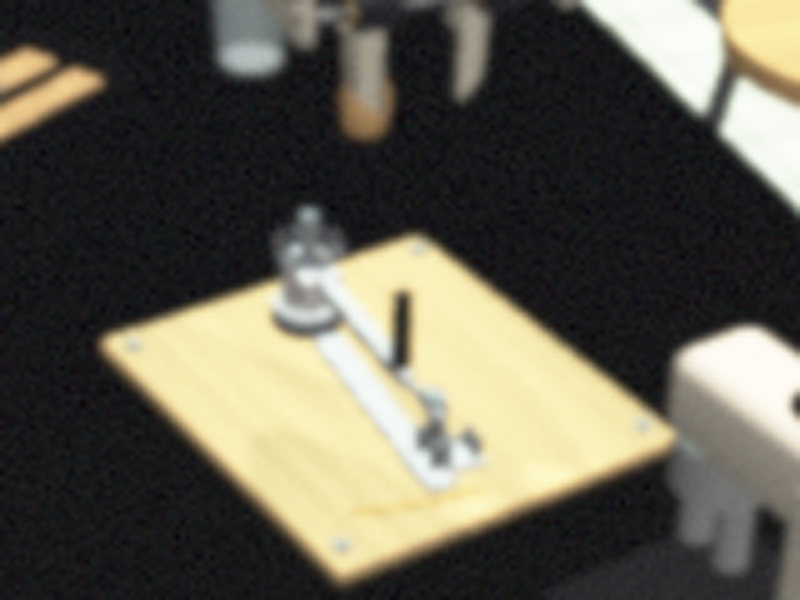

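The arm is hooked: the nose sits under the lip (scene crop ~250,390), the catch is upright, the post stands free, and the gripper is well clear above. I hand it in.

```bash
python3 -c "
from h import *
print(arm.sign_off())"
```

```text
the job is handed in; nothing more can be done
None
```

The kicker is cocked: its arm is held under the lip of the catch, and I let go and handed the job in at about 17 s.

- **Draw:** I gripped the post, drew the arm back to a swing of about 0.69, and pressed it level on its stop, where the downward force rose to about 18 N.
- **Hooking:** I eased the nose forward under the lip until the catch took the load. The pull at the post fell from about 4.5 N to about 0. Contact came at swing ≈ 0.62, matching the 0.616 I had worked out by eye.
- **Release:** I let the nose rise until the lip held it, with about 1 N left on the tool. Then I loosened the grip, opened the jaws and lifted straight up 18 cm.

**Last checks:** About 1.5 s after release, the pictures showed the nose under the lip, the catch upright and the arm still. The tool forces were close to zero, with the gripper well clear. I did not touch the other things on the bench. I did not measure their positions again at the end, but the beaker, skittle, slide box and microscope parts in the last side picture look unmoved.

**Disagreements:**
- **Forward force:** while the arm sat against the catch, the reading wandered between about -0.8 and 2.9 N with no change in position, so I relied on the position and the pictures as well.
- **Axis position:** the wrist camera put the swing axis and nose about 3 to 6 mm away from where the other two cameras did.

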